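# Find the tumbler rotor's heavy side and hold it down

### The arm

A 6-joint arm with a two-finger parallel gripper is mounted at the origin on the work surface. World frame = base frame: x ahead of the robot, y to its left, z up, the work surface at z = 0. Lengths are in m, angles in rad, forces in N, time in s.
With the tool pointing down it reaches from about 0.375 to 0.9 m from the base axis. Payload 3.1 kg.
Tool frame: the origin (TCP) lies between the finger pads; the fingertips stand 8 mm ahead of it and the grasp point (between the pads) lies 11 mm behind it; z points along the fingers, y is the line along which they close (so a half turn about z gives the same grasp; the last joint's range is limited). The gripper opens to 87 mm and grips with 3 to 60 N. Pads are 19 mm wide; open, the fingers measure 117 mm over their backs; the gripper's body (75 mm by 190 mm) begins 51 mm behind the grasp point.
Start: joints at [1.028, 0.527, 1.433, -0, 1.181, -0.178], TCP at [0.223, 0.584, 0.231] pointing down, gripper open.
Joint ranges: [-3.08, 3.08], [-0.75, 2.2], [0.22, 2.44], [-1.43, 4.57], [0, 2.65], [-2.85, 2.85]. Speed limits (rad/s): [2.79, 2.79, 3.14, 3.14, 3.14, 3.14].

### API

Orientations are given as a unit quaternion [x, y, z, w].
In Python, from rig import robot, vision, job gives the robot as it stands.
- The arm moves only by the shell command python3 -m handwheel 'ROWS' [OPENING] [FORCE]. ROWS is JSON, a list of rows, each a list of 4 numbers: the shift along the tool's x, y, z as a fraction of full scale, then the turn about the tool's z as a fraction of full scale. A call has 1 to 20 rows; each row is the pose to reach, as a shift and turn from the pose commanded when the call began, along the tool's axes at that moment, turning the shorter way round; what a row does not reach only later rows make up. Full scale, the value 1, is 300 mm for a shift and 2 pi rad for a turn. A row lasts 1/12 s, in which the tool goes at most 41.7 mm and 7.16 degrees, less where a joint would pass 70% of its speed; a pose out of reach is approached as far as the arm can. A call with a number of a shift or a turn outside -1 to 1 is refused whole. A call with a gripper value outside its range is refused whole. OPENING is the opening in per cent of the stroke, from 0 (shut) to 100 (fully open), set as the call begins (- or left out, the last holds). The fingers move at their own pace and stop on an object; FORCE is the grip in N (left out, the last holds). Time passes only in rows, so rows that repeat a pose let the fingers close. It gives the time, the measured TCP pose, the force, the opening and the grip force at its end, in the units of the state.
- robot.get_obs(): the state, without advancing time (a new reading comes with each control period).
- vision.camera(name): name is "side" or "top" or "wrist"; returns a dict with "frame" (400x640x3 uint8, red, green, blue), "K" (3x3 intrinsics, pixels), "cam_to_world" (4x4, takes a point from camera to world coordinates); the wrist camera has in their place "hand_eye" (4x4, takes a point from camera to tool coordinates, whose origin is the TCP and whose axes are the flange's). Camera axes: x right, y down, z forward; pixel columns grow to the right and rows downward; lengths in m; the calibration is good to about 2 mm. A picture is of the moment at which its call begins: read the wrist's pose just before it. There is no depth.
- job.hand_in(): hands the job in; it is judged then, once.
Trained networks look in the newest picture that a camera, given by its name, has taken for a name from the list of things; names that differ only in an ending like _2 or _b are one class to them, and where a whole thing is asked for, a point or a joint stands for the part that bears it (a point fixed in the world has none). Each returns a list of dicts, best first, with "conf" (0 to 1); they miss things now and then, are a little off and sometimes report something else, mostly with a low value. They report only what shows in the picture. A call takes as long as a camera call.
- vision.look_for(camera, label): "point" ([row, column] in pixels, amid what is visible of it).
- vision.outline_of(camera, label): "mask" (400x640 bool, what is visible of it) and "point" ([row, column] in pixels, amid what is visible of it).
The state is a dict: "time": time; "q": joint angles; "joint_velocities": joint speeds; "joint_torque": joint torques, N m; "position": TCP position; "tool_rot": TCP orientation; "ft_force": force on the tool from outside, world axes, zero at the start; "moment": the same for the moment, N m; "grip_width": finger opening in m; "grip_force": force on a finger pad.
Only numpy, scipy, OpenCV 4.12 (cv2) and the standard library are available. Lean on these libraries where they do the work, as an engineer would, in place of code of your own. Each camera call takes 0.05 s, during which the arm holds its last target. There are 200 camera calls.

### The job

The vibration rotor of the polishing tumbler, a blue drum on its service stand, has a weight hidden inside on one side, and its bearing is so stiff that it stays wherever it is left. Take the red handle of its sprung crank and turn the drum slowly all the way round at least once to feel where the heavy side is, then bring the drum's heavy side straight down and finish there with the handle still gripped and the drum held still. Leave the other things on the bench where they are.

Things in the scene. Friction and masses are not known exactly. Their poses are not given: they have to be found in the camera images.
- axle (a point): centre of the crank circle, on the rotor's level shaft, 160 mm above the bench, on the fixed grey stand. Axes: z up, y along the shaft towards the aluminium pillar (50 mm wide, 196 mm tall, at y = 65 to 95 mm), x level across it. Foot plate 150 x 150 x 16 mm at y = -20 to 130 mm; the dark crank arm at y = -5 to 8 mm.
- drum (a point): centre of the rotor, a blue drum 130 mm across, 36 mm thick, 30 mm from axle towards the pillar. A white stripe crosses its rim. Inside, unseen, sits a weight of about 0.6 kg, 40 mm off the shaft, at an angle from the stripe that differs every time. It pulls with up to 0.20 to 0.27 N m (4 to 5.4 N at the handle), most when the heavy side is level with the shaft.
- crank: red crank handle, a free-spinning sleeve 18 mm across, 88 mm long, parallel to the shaft at 50 mm crank radius. Origin: its middle, at y = -56 mm from axle (sleeve y = -12 to -100 mm). Gripped across from above at y = -72 mm, a gripper pointing down clears the drum all round the circle; the sleeve turns in the grip. Light (40 g with its arm). Its x and z axes mean nothing.
- rotor (a joint): angle of the drum, rad: 0 with its white stripe straight up, pi/2 with the stripe on the +x side of axle; no stops for three turns either way; starts within 0.7 of 0. A seal drags with a steady 0.33 N m (6.6 N at the handle), so it stays where left. Turned slowly, the push needed is greatest while the heavy side rises level with the shaft, least while it sinks there.
- lead (a joint): how far the sprung crank stands ahead of the white stripe, rad, counted like rotor: near 0 when let go, so the handle's angle is rotor + lead. A torsion spring of 1.2 N m/rad ties them: the crank runs ahead by up to 0.5 rad, more the harder the drum is to turn, and stays so when the crank is stopped and held; turning back, the drum waits until the lead has reversed.
- cap: bystander, leave alone: black plastic dust cap of the rotor, an open dish 100 mm across, 22 mm tall, lying on the bench; origin at the centre of its underside
- jar_a: bystander, leave alone: glass jar with a blue lid, 56 mm across, 75 mm tall; origin at the centre of its underside
- jar_b: bystander, leave alone: glass jar with a yellow lid, 52 mm across, 65 mm tall; origin at the centre of its underside
- driver: bystander, leave alone: screwdriver lying on the bench
- brush: bystander, leave alone: small brush lying on the bench
- wax: bystander, leave alone: red bar of polishing compound, 70 x 35 x 25 mm; origin at the centre of its underside
- loupe: bystander, leave alone: black eye loupe, 36 mm across, 34 mm tall; origin at the centre of its underside

How it is judged:
On the way:
1. the drum has been turned all the way round, either way ((value of joint rotor above 5.5 rad or value of joint rotor below -5.5 rad)), for 0.1 s.
At the end, for the whole second after the job is handed in: The heavy side of the rotor points straight down within 23 degrees (0.40 rad), the drum stands still (under 0.08 rad/s) and the fingers still grip the crank handle (more than 2 N), after the drum has been all the way round once (angle between heavy_side_c0's own z axis and vertical above 2.742 rad and contact force between the fingers and crank above 2 N and velocity of joint rotor between -0.08 and 0.08 rad/s); the arm keeps its last pose, push and grip.
It fails at once if a bystander on the bench is shifted by more than 25 mm (distance of any of cap, jar_a, jar_b, driver, brush, wax, loupe from where it was at the start of the episode above 0.025 m).
It also fails if it takes over 58 s, if anything falls off the work surface, if the arm or the gripper's body presses on something with over 40 N, if the wrist force passes 120 N, or if a joint passes its speed limit or range.

## Working session

There is one attempt and no reset: what is moved stays moved. The work goes in short steps, Python scripts to look and compute and a shell command to move; the robot and the scene stay as the last step left them, time stands still between calls to the robot, and variables do not carry over. Pictures are saved under pics/ and viewed, at most 10 in all, crops included, and the job is handed in when it is done.

```bash
mkdir -p pics; ls; cat > h.py <<'E'
import numpy as np, cv2
from rig import robot, vision, job
def save(c,n):
    f=c["frame"]; cv2.imwrite("pics/"+n,f[:,:,::-1])
def ray(c,p):
    d=np.linalg.inv(c["K"])@np.array([p[1],p[0],1.]); T=c["cam_to_world"]
    d=T[:3,:3]@d; return T[:3,3],d/np.linalg.norm(d)
def meet(r1,r2):
    A=np.zeros((3,3));b=np.zeros(3)
    for o,d in (r1,r2):
        P=np.eye(3)-np.outer(d,d);A+=P;b+=P@o
    x=np.linalg.solve(A,b); return x,[np.linalg.norm((np.eye(3)-np.outer(d,d))@(x-o)) for o,d in (r1,r2)]
E
python3 - <<'E'
from h import *
o=robot.get_obs(); print({k:np.round(v,3).tolist() for k,v in o.items()})
R={}
for n in ("side","top"):
    c=vision.camera(n); save(c,n+"0.png"); R[n]=c; print(n,np.round(c["cam_to_world"],3).tolist())
    for l in ("drum","crank","axle","cap","jar_a","rotor"):
        r=vision.look_for(n,l); print(n,l,[(np.round(x["point"]).tolist(),round(x["conf"],2)) for x in r[:3]])
        if r and l in("drum","crank"): R[n+l]=r[0]["point"]
for l in ("drum","crank"):
    if "side"+l in R and "top"+l in R: print(l,meet(ray(R["side"],R["side"+l]),ray(R["top"],R["top"+l])))
c=np.concatenate([R["side"]["frame"],R["top"]["frame"]],0)
cv2.imwrite("pics/both.png",cv2.resize(c,(480,600))[:,:,::-1])
E
```

```text
pics
{'time': 0.0, 'q': [1.027, 0.528, 1.434, 0.0, 1.181, -0.178], 'joint_velocities': [0.001, -0.0, -0.001, -0.001, -0.002, 0.001], 'joint_torque': [0.0, -44.003, -17.659, 0.063, 0.058, -0.0], 'position': [0.223, 0.583, 0.23], 'tool_rot': [0.181, 0.983, -0.001, -0.0], 'ft_force': [0.082, -0.132, -0.351], 'moment': [0.009, 0.015, -0.06], 'grip_force': 0.0, 'grip_width': 0.087}
side [[-0.853, 0.329, -0.406, 1.059], [0.522, 0.505, -0.688, 0.916], [-0.021, -0.798, -0.602, 0.963], [0.0, 0.0, 0.0, 1.0]]
side drum [([198.0, 314.0], 0.76)]
side crank []
side axle [([229.0, 319.0], 0.96)]
side cap [([227.0, 358.0], 0.77), ([190.0, 292.0], 0.65)]
side jar_a [([184.0, 266.0], 0.64)]
side rotor [([198.0, 313.0], 0.6)]
top [[-0.051, -0.974, 0.22, 0.301], [-0.999, 0.049, -0.013, 0.008], [0.002, -0.221, -0.975, 1.24], [0.0, 0.0, 0.0, 1.0]]
top drum []
top crank [([216.0, 347.0], 0.49)]
top axle [([221.0, 309.0], 0.96)]
top cap [([274.0, 317.0], 0.87)]
top jar_a [([185.0, 457.0], 0.84), ([212.0, 436.0], 0.79), ([216.0, 346.0], 0.35)]
top rotor [([216.0, 313.0], 0.7)]
```

View pics/side0.png

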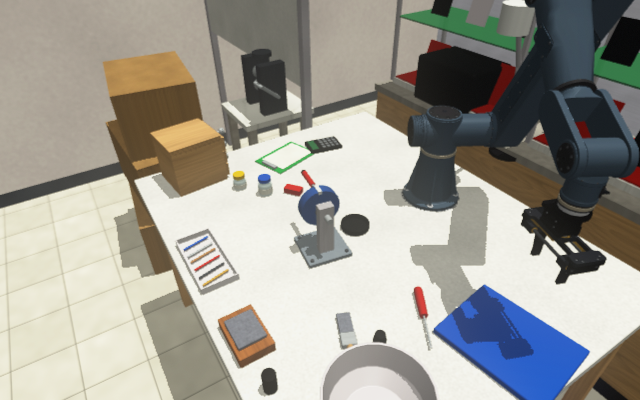

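View pics/top0.png

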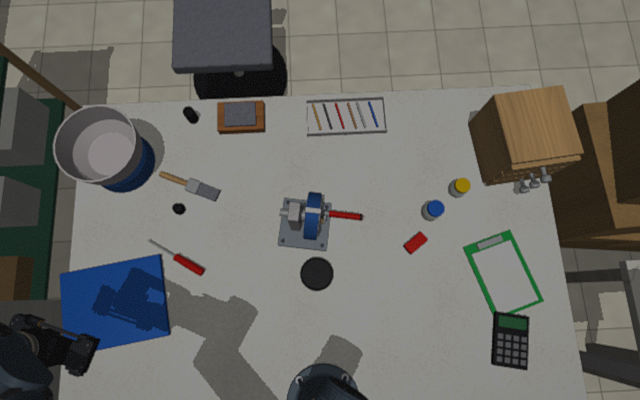

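The side picture shows the drum at (198,318), with the handle running up-left from it, (188,318) to (172,305). In the top picture the drum is at (216,314), the handle runs right from col 329 to 362, and the cap is at (274,317). Next I'll triangulate the handle and foot plate.

```bash
cat >> h.py <<'E'
def handle(c,win):
    f=c["frame"].astype(int); m=(f[...,0]>110)&(f[...,1]<70)&(f[...,2]<70)
    w=np.zeros_like(m); w[win[0]:win[1],win[2]:win[3]]=1; m&=w
    n,l,s,ce=cv2.connectedComponentsWithStats(m.astype(np.uint8)); k=1+np.argmax(s[1:,4])
    p=np.argwhere(l==k).astype(float); mu=p.mean(0); u=np.linalg.svd(p-mu,full_matrices=False)[2][0]
    t=(p-mu)@u; return mu+u*t.min(),mu+u*t.max(),len(p),mu
def blue(c,win):
    f=c["frame"].astype(int); m=(f[...,2]>70)&(f[...,2]-f[...,0]>40); w=np.zeros_like(m); w[win[0]:win[1],win[2]:win[3]]=1
    return m&w
E
python3 - <<'E'
from h import *
s=vision.camera("side");t=vision.camera("top")
hs=handle(s,(160,200,290,330));ht=handle(t,(195,235,320,375));print(hs,ht)
# order: tip = far from drum
tips=min(hs[:2],key=lambda p:p[0]);roots=max(hs[:2],key=lambda p:p[0])
tipt=max(ht[:2],key=lambda p:p[1]);roott=min(ht[:2],key=lambda p:p[1])
T=meet(ray(s,tips),ray(t,tipt));Rr=meet(ray(s,roots),ray(t,roott));print("tip",T,"root",Rr)
d=T[0]-Rr[0];print("len",np.linalg.norm(d),"yaw of -y axis",np.degrees(np.arctan2(d[0],-d[1])))
for n,c,w in (("side",s,(170,240,280,350)),("top",t,(180,250,300,330))):
    b=blue(c,w);p=np.argwhere(b);print(n,p.mean(0),p.min(0),p.max(0),len(p))
# foot plate corners in both: grey plate contour in top crop, enlarge both crops for viewing
A=cv2.resize(s["frame"][150:280,270:400],(500,500),interpolation=cv2.INTER_CUBIC)
B=cv2.resize(t["frame"][180:260,265:375],(688//2*2//1-188,364),interpolation=cv2.INTER_CUBIC)
B=cv2.copyMakeBorder(cv2.resize(B,(300,218)),0,282,0,0,cv2.BORDER_CONSTANT)
cv2.imwrite("pics/crop1.png",np.hstack([A,B])[:,:,::-1])
for l in("axle",):
    r1=vision.outline_of("top",l);m=r1[0]["mask"];q=cv2.minAreaRect(np.argwhere(m)[:,::-1].astype(np.float32));print(q,m.sum())
E
```

```text
(array([187.99361504, 289.16468397]), array([191.27466801, 300.92335869]), 96, array([189.67708333, 295.19791667])) (array([212.87067531, 328.89117166]), array([216.63969783, 359.04503526]), 109, array([214.74311927, 343.87155963]))
tip (array([ 0.51394746, -0.13666584,  0.14122945]), [np.float64(0.017890197091557185), np.float64(0.017890197091557185)]) root (array([ 0.51869617, -0.05063165,  0.1811565 ]), [np.float64(0.015259235542599075), np.float64(0.015259235542599026)])
len 0.09496632305780466 yaw of -y axis -3.1592727287381335
side [192.6728972  313.88785047] [185 301] [204 334] 214
top [216.55656109 311.58823529] [195 304] [236 320] 442
((321.0693359375, 221.06570434570312), (82.37652587890625, 57.04460525512695), 6.581944942474365) 2705
```

View pics/crop1.png

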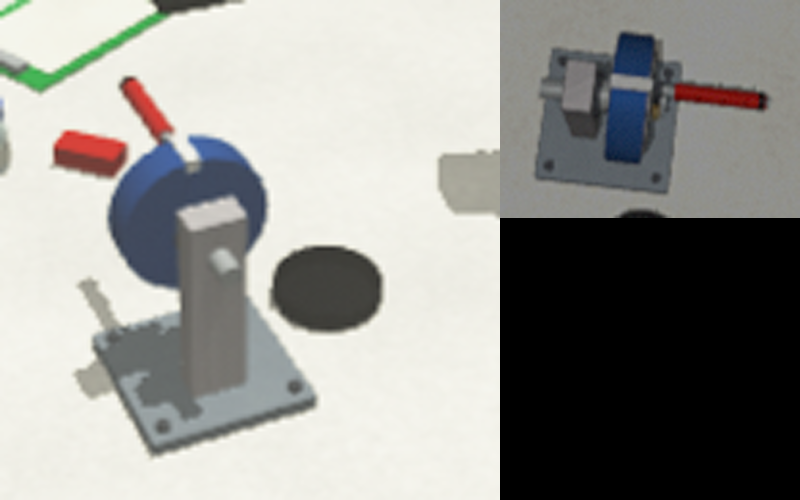

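The crop shows the stripe near the top of the drum. The handle runs from tip (171,303) to root (186,314) in the side image, and from tip (217,362) to root (214,329) in the top image. The earlier side mask had caught the wax bar instead of the handle. I'll redo the triangulation and use the foot-plate corners for yaw.

```bash
python3 - <<'E'
from h import *
s=vision.camera("side");t=vision.camera("top")
hs=handle(s,(165,190,302,318));ht=handle(t,(195,235,320,375));print(hs)
tips,roots=sorted(hs[:2],key=lambda p:p[0]);roott,tipt=sorted(ht[:2],key=lambda p:p[1])
T=meet(ray(s,tips),ray(t,tipt));Rr=meet(ray(s,roots),ray(t,roott));print("tip",T,"root",Rr)
d=T[0]-Rr[0];print("len",np.linalg.norm(d),"yaw",np.degrees(np.arctan2(d[0],-d[1])))
def onz(c,p,z):
    o,d=ray(c,p);return o+d*(z-o[2])/d[2]
P=[onz(t,p,.016) for p in((198.3,284.4),(245.3,278.2),(250.4,326.6),(203.5,331.7))]
C=np.mean(P,0);print(np.round(P,3),"centre",C)
ey=P[0]+P[1]-P[2]-P[3];ey/=np.linalg.norm(ey);print("ydir",ey,np.degrees(np.arctan2(-ey[0],ey[1])))
print("sides",[np.linalg.norm(P[i]-P[(i+1)%4]) for i in range(4)],"axle",C-ey*.055)
q=onz(t,(216.5,311.6),.2);print("drum top",q)
for nm,l in(("cap",(274,317)),("jar",(212,433)),("wax",(243,416))):print(nm,onz(t,l,.02))
E
```

```text
(array([171.20687882, 302.70721084]), array([183.17686477, 311.16495768]), 54, array([177.2037037 , 306.94444444]))
tip (array([ 0.48722844, -0.11826558,  0.2127073 ]), [np.float64(0.0013273634615684896), np.float64(0.0013273634615683578)]) root (array([ 0.50102104, -0.04114348,  0.21399272]), [np.float64(0.0015581838992472176), np.float64(0.0015581838992471772)])
len 0.07835627846543379 yaw -10.139648043330247
[[ 0.591  0.086  0.016]
 [ 0.446  0.11   0.016]
 [ 0.423 -0.036  0.016]
 [ 0.567 -0.06   0.016]] centre [0.50669665 0.02502023 0.016     ]
ydir [0.15799647 0.98743968 0.        ] -9.090623393446124
sides [np.float64(0.14701026906540487), np.float64(0.14723722689422913), np.float64(0.1459634922924909), np.float64(0.1477517711894288)] axle [ 0.49800684 -0.02928895  0.016     ]
drum top [0.49497018 0.00486338 0.2       ]
cap [ 0.35424146 -0.0031969   0.02      ]
jar [ 0.5238602  -0.36923002  0.02      ]
wax [ 0.43135581 -0.30689975  0.02      ]
```

Axle ≈ (0.498, -0.029, 0.160), with the shaft's y direction at (0.158, 0.987). The plate measures 147 mm against 150 and the handle height is about 0.21, so both agree with what was given. The grip point is near (0.49, -0.10). Moving there at height, in two steps.

```bash
python3 -m handwheel '[[-0.863,-0.609,-0.333,0.111],[-0.863,-0.609,-0.333,0.111],[-0.863,-0.609,-0.333,0.111],[-0.863,-0.609,-0.333,0.111],[-0.863,-0.609,-0.333,0.111],[-0.863,-0.609,-0.333,0.111],[-0.863,-0.609,-0.333,0.111],[-0.863,-0.609,-0.333,0.111],[-0.863,-0.609,-0.333,0.111],[-0.863,-0.609,-0.333,0.111]]' 100 30
cat >> h.py <<'E'
EY=np.array([.158,.9874,0]);EX=np.array([.9874,-.158,0]);AX=np.array([.498,-.0293,.16])
from scipy.spatial.transform import Rotation as Ro
def to(p,yaw=None):
    "fractions to reach TCP p, with tool y along EX"
    o=robot.get_obs();R=Ro.from_quat(o["tool_rot"]).as_matrix();d=R.T@(np.array(p)-o["position"])/.3
    y=R.T@EX;a=np.arctan2(-y[0],y[1]);return np.round(np.r_[d,a/2/np.pi],4),np.round(o["position"],4),round(o["time"],2)
E
python3 -c "
from h import *
print(to(AX-EY*.072+EX*.004+np.array([0,0,.14])))"
```

```text
time: 1.78
position: [0.4012, 0.3195, 0.3314]
tool_rot: [0.509, 0.861, 0.001, 0.0]
ft_force: [0.2, -0.3, -0.2]
grip_width: 0.0868
grip_force: 0.0
(array([-1.3712, -0.4162,  0.1034,  0.1054]), array([0.4012, 0.3195, 0.3314]), 1.78)
```

```bash
python3 -m handwheel '[[-0.95,-0.288,0,0.1054],[-0.95,-0.288,0,0.1054],[-0.95,-0.288,0,0.1054],[-0.95,-0.288,0,0.1054],[-0.95,-0.288,0,0.1054],[-0.95,-0.288,0,0.1054],[-0.95,-0.288,0,0.1054],[-0.95,-0.288,0,0.1054]]' 
python3 -c "
from h import *
print(to(AX-EY*.072+EX*.004+np.array([0,0,.12])))"
```

```text
time: 2.45
position: [0.4644, 0.0256, 0.3301]
tool_rot: [0.761, 0.649, -0.001, 0.001]
ft_force: [-0.6, -0.3, 0.2]
grip_width: 0.087
grip_force: 0.0
(array([-4.028e-01,  1.522e-01,  1.682e-01,  2.000e-04]), array([0.4644, 0.0256, 0.3301]), 2.45)
```

```bash
python3 -m handwheel '[[-0.403,0.152,0.1,0],[-0.403,0.152,0.168,0],[-0.403,0.152,0.168,0],[-0.403,0.152,0.168,0],[-0.403,0.152,0.168,0],[-0.403,0.152,0.168,0]]' 
python3 - <<'E'
from h import *
o=robot.get_obs();c=vision.camera("wrist");save(c,"w1.png");print(o["position"],o["tool_rot"],o["ft_force"])
R=Ro.from_quat(o["tool_rot"]).as_matrix();T=np.eye(4);T[:3,:3]=R;T[:3,3]=o["position"]
c["cam_to_world"]=T@c["hand_eye"];print(np.round(c["cam_to_world"],3).tolist())
h=handle(c,(0,400,0,640));print(h)
for p in h[:2]:
    a,d=ray(c,p);w=a+d*(.214-a[2])/d[2];v=w-AX;print(np.round(w,4),"local x,y",v@EX,v@EY)
E
```

```text
time: 2.95
position: [0.4891, -0.0952, 0.2792]
tool_rot: [0.759, 0.651, -0.0, -0.002]
ft_force: [-0.1, 0.2, -0.1]
grip_width: 0.0872
grip_force: 0.0
[ 0.48911498 -0.09519491  0.27922592] [ 7.59335216e-01  6.50697631e-01 -1.21218065e-04 -1.61520866e-03] [-0.06112187  0.22838361 -0.14877476]
[[0.988, -0.146, -0.046, 0.502], [-0.153, -0.948, -0.28, -0.02], [-0.003, 0.284, -0.959, 0.435], [0.0, 0.0, 0.0, 1.0]]
(array([315.351973  , 286.26615895]), array([332.54732419, 328.13231388]), 594, array([325.31986532, 310.53535354]))
[ 0.4522 -0.1668  0.214 ] local x,y -0.023468721987489057 -0.14295792046949424
[ 0.4813 -0.1867  0.214 ] local x,y 0.008351957213718971 -0.15800948446982152
```

View pics/w1.png

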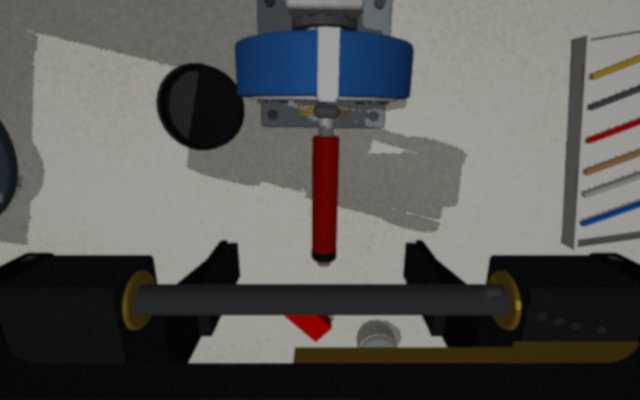

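The wrist picture shows the handle from (137,326) to (262,323), midway between the fingers (cols 238 and 405). The drum is centred at col 324. I'll compute these in local coordinates.

```bash
python3 - <<'E'
from h import *
o=robot.get_obs();c=vision.camera("wrist")
R=Ro.from_quat(o["tool_rot"]).as_matrix();T=np.eye(4);T[:3,:3]=R;T[:3,3]=o["position"]
c["cam_to_world"]=T@c["hand_eye"]
h=handle(c,(120,270,290,360));print(h)
b=np.argwhere(blue(c,(25,110,220,420)));m=(b.min(0)+b.max(0))/2
for n,p,z in(("h",h[0],.212),("h",h[1],.212),("drumL",(65,236),.16),("drumR",(65,413),.16),("stripe",(60,328),.225)):
    a,d=ray(c,p);w=a+d*(z-a[2])/d[2];v=w-AX;print(n,np.round(w,4),"local x,y",v@EX,v@EY)
print(to(AX-EY*.072+EX*.002+np.array([0,0,.039])))
E
```

```text
Traceback (most recent call last):
  File "h.py", line 16, in handle
    n,l,s,ce=cv2.connectedComponentsWithStats(m.astype(np.uint8)); k=1+np.argmax(s[1:,4])
                                                                       ~~~~~~~~~^^^^^^^^^
ValueError: attempt to get argmax of an empty sequence
```

```bash
sed -i 's/f\[...,0\]>110/f[...,0]>70/; s/f\[...,1\]<70)&(f\[...,2\]<70)/f[...,1]*2<f[...,0])\&(f[...,2]*2<f[...,0])/' h.py; python3 - <<'E'
from h import *
o=robot.get_obs();c=vision.camera("wrist")
R=Ro.from_quat(o["tool_rot"]).as_matrix();T=np.eye(4);T[:3,:3]=R;T[:3,3]=o["position"]
c["cam_to_world"]=T@c["hand_eye"]
for n,p,z in(("root",(137,326),.215),("tip",(258,323.5),.215),("drumL",(65,236),.16),("drumR",(65,413),.16),("stripe",(60,328),.225)):
    a,d=ray(c,p);w=a+d*(z-a[2])/d[2];v=w-AX;print(n,np.round(w,4),"local x,y",v@EX,v@EY)
try: print(handle(c,(120,270,290,360)))
except Exception as e: print(e)
print(to(AX-EY*.072+EX*.002+np.array([0,0,.039])))
E
```

```text
root [ 0.5019 -0.0394  0.215 ] local x,y 0.005473331938219886 -0.009385269355229051
tip [ 0.4876 -0.1236  0.215 ] local x,y 0.004655637471665116 -0.0947367581105194
drumL [0.4422 0.019  0.16  ] local x,y -0.06269053075548935 0.03886332905133555
drumR [ 0.5751 -0.0013  0.16  ] local x,y 0.07167298670159798 0.03984206443453329
stripe [0.5095 0.0047 0.225 ] local x,y 0.005987879018578024 0.03536050688586183
(array([136.78871045, 325.68168467]), array([253.06904587, 323.0450686 ]), 2656, array([193.6690512 , 324.39194277]))
(array([-0.0207,  0.0003,  0.2719,  0.0012]), array([ 0.4894, -0.0946,  0.2806]), 3.1)
```

```bash
sed -i 's/AX=np.array(.*)/AX=np.array([.502,-.0269,.16])/' h.py
python3 -m handwheel '[[-0.011,0.01,0.1,0],[-0.011,0.01,0.2,0],[-0.011,0.01,0.272,0],[-0.011,0.01,0.272,0],[-0.011,0.01,0.272,0]]'
python3 -m handwheel '[[0,0,0,0],[0,0,0,0],[0,0,0,0],[0,0,0,0],[0,0,0,0],[0,0,0,0],[0,0,0,0],[0,0,0,0]]' 0 30
```

```text
time: 3.52
position: [0.4916, -0.0989, 0.1985]
tool_rot: [0.759, 0.651, -0.0, -0.001]
ft_force: [-0.1, -0.4, 0.1]
grip_width: 0.0873
grip_force: 0.0
time: 4.18
position: [0.4919, -0.1004, 0.1985]
tool_rot: [0.759, 0.651, 0.0, 0.0]
ft_force: [-0.1, -1.0, -1.2]
grip_width: 0.0417
grip_force: 0.0
```

```bash
python3 -m handwheel '[[0,0,0,0],[0,0,0,0],[0,0,0,0],[0,0,0,0],[0,0,0,0],[0,0,0,0],[0,0,0,0],[0,0,0,0]]' 0 30
python3 -c "
from h import *
o=robot.get_obs();g=o['position']-np.array([0,0,-.011]);v=g-AX;print(v@EX,v@EY,v[2],o['ft_force']@np.c_[EX,EY,[0,0,1]])"
```

```text
time: 4.85
position: [0.4918, -0.1003, 0.1984]
tool_rot: [0.759, 0.651, -0.0, -0.0]
ft_force: [-0.9, 0.1, -0.5]
grip_width: 0.0171
grip_force: 30.0
0.0015198418235628799 -0.07412894640591765 0.04939257889379972 [-0.86588818 -0.07624344 -0.54906964]
```

Gripped: width 17 mm, 30 N, radius 49.4 mm and angle near 0, as expected. Next, the circle table in 30° segments.

```bash
python3 - <<'E'
import numpy as np
r=.05/.3
f=lambda a:np.round([r*np.sin(np.radians(a)),-r*np.cos(np.radians(a))],3)
for s in range(0,360,30): print(s,' '.join("[0,%g,%g,0],"%tuple(np.round(f(s+k)-f(s),3)) for k in range(5,31,5)))
E
```

```text
0 [0,0.015,0.001,0], [0,0.029,0.003,0], [0,0.043,0.006,0], [0,0.057,0.01,0], [0,0.07,0.016,0], [0,0.083,0.023,0],
30 [0,0.013,0.007,0], [0,0.024,0.016,0], [0,0.035,0.026,0], [0,0.045,0.037,0], [0,0.054,0.048,0], [0,0.061,0.061,0],
60 [0,0.007,0.013,0], [0,0.013,0.026,0], [0,0.017,0.04,0], [0,0.02,0.054,0], [0,0.022,0.068,0], [0,0.023,0.083,0],
90 [0,-0.001,0.015,0], [0,-0.003,0.029,0], [0,-0.006,0.043,0], [0,-0.01,0.057,0], [0,-0.016,0.07,0], [0,-0.023,0.083,0],
120 [0,-0.007,0.013,0], [0,-0.016,0.024,0], [0,-0.026,0.035,0], [0,-0.037,0.045,0], [0,-0.048,0.054,0], [0,-0.061,0.061,0],
150 [0,-0.013,0.007,0], [0,-0.026,0.013,0], [0,-0.04,0.017,0], [0,-0.054,0.02,0], [0,-0.068,0.022,0], [0,-0.083,0.023,0],
180 [0,-0.015,-0.001,0], [0,-0.029,-0.003,0], [0,-0.043,-0.006,0], [0,-0.057,-0.01,0], [0,-0.07,-0.016,0], [0,-0.083,-0.023,0],
210 [0,-0.013,-0.007,0], [0,-0.024,-0.016,0], [0,-0.035,-0.026,0], [0,-0.045,-0.037,0], [0,-0.054,-0.048,0], [0,-0.061,-0.061,0],
240 [0,-0.007,-0.013,0], [0,-0.013,-0.026,0], [0,-0.017,-0.04,0], [0,-0.02,-0.054,0], [0,-0.022,-0.068,0], [0,-0.023,-0.083,0],
270 [0,0.001,-0.015,0], [0,0.003,-0.029,0], [0,0.006,-0.043,0], [0,0.01,-0.057,0], [0,0.016,-0.07,0], [0,0.023,-0.083,0],
300 [0,0.007,-0.013,0], [0,0.016,-0.024,0], [0,0.026,-0.035,0], [0,0.037,-0.045,0], [0,0.048,-0.054,0], [0,0.061,-0.061,0],
330 [0,0.013,-0.007,0], [0,0.026,-0.013,0], [0,0.04,-0.017,0], [0,0.054,-0.02,0], [0,0.068,-0.022,0], [0,0.083,-0.023,0],
```

```bash
cat > m.py <<'E'
from h import *
import time,sys,json
o=robot.get_obs();v=o["position"]+[0,0,.011]-AX;x,z=v@EX,v[2]
th=np.arctan2(x,z)%(2*np.pi);F=o["ft_force"]
fx,fz=F@EX,F[2];t=np.array([np.cos(th),-np.sin(th)]);n=np.array([np.sin(th),np.cos(th)])
r=dict(time=o["time"],th=np.degrees(th),r=np.hypot(x,z)*1e3,y=v@EY*1e3,ftan=-(fx*t[0]+fz*t[1]),frad=fx*n[0]+fz*n[1],fy=F@EY,grip=o["grip_force"])
r={k:round(float(a),2) for k,a in r.items()};print(r);open("log.txt","a").write(json.dumps(r)+"\n")
E
python3 -m handwheel '[[0,0.015,0.001,0],[0,0.029,0.003,0],[0,0.043,0.006,0],[0,0.057,0.01,0],[0,0.07,0.016,0],[0,0.083,0.022,0],[0,0.083,0.022,0],[0,0.083,0.022,0],[0,0.083,0.022,0]]'; python3 m.py
```

```text
time: 5.6
position: [0.5157, -0.1038, 0.1913]
tool_rot: [0.759, 0.651, -0.001, -0.001]
ft_force: [-5.1, -0.8, -4.7]
grip_width: 0.0173
grip_force: 29.9
{'time': 5.6, 'th': 31.28, 'r': 49.44, 'y': -73.81, 'ftan': 1.77, 'frad': -6.57, 'fy': -1.62, 'grip': 29.92}
```

```bash
python3 -m handwheel '[[0,0.013,0.007,0],[0,0.024,0.016,0],[0,0.035,0.026,0],[0,0.045,0.037,0],[0,0.054,0.048,0],[0,0.061,0.061,0],[0,0.061,0.061,0],[0,0.061,0.061,0],[0,0.061,0.061,0]]'|grep ft; python3 m.py
python3 -m handwheel '[[0,0.007,0.013,0],[0,0.013,0.026,0],[0,0.017,0.04,0],[0,0.02,0.054,0],[0,0.022,0.068,0],[0,0.023,0.083,0],[0,0.023,0.083,0],[0,0.023,0.083,0],[0,0.023,0.083,0]]'|grep ft; python3 m.py
```

```text
ft_force: [-7.3, -1.7, -1.9]
{'time': 6.35, 'th': 60.38, 'r': 49.08, 'y': -73.88, 'ftan': 1.74, 'frad': -7.01, 'fy': -2.83, 'grip': 29.95}
ft_force: [-9.4, -1.0, 3.4]
{'time': 7.1, 'th': 89.88, 'r': 49.29, 'y': -73.84, 'ftan': 3.37, 'frad': -9.16, 'fy': -2.47, 'grip': 30.0}
```

```bash
python3 -m handwheel '[[0,-0.002,0.015,0],[0,-0.005,0.029,0],[0,-0.009,0.043,0],[0,-0.014,0.057,0],[0,-0.021,0.07,0],[0,-0.028,0.083,0],[0,-0.028,0.083,0],[0,-0.028,0.083,0],[0,-0.028,0.083,0]]'|grep ft; python3 m.py
python3 -m handwheel '[[0,-0.007,0.013,0],[0,-0.016,0.024,0],[0,-0.026,0.035,0],[0,-0.037,0.045,0],[0,-0.048,0.054,0],[0,-0.061,0.061,0],[0,-0.061,0.061,0],[0,-0.061,0.061,0],[0,-0.061,0.061,0]]'|grep ft; python3 m.py
```

```text
ft_force: [-5.3, 0.5, 9.4]
{'time': 7.85, 'th': 117.66, 'r': 49.8, 'y': -73.86, 'ftan': 5.87, 'frad': -9.07, 'fy': -0.29, 'grip': 30.01}
ft_force: [0.4, 3.2, 11.5]
{'time': 8.6, 'th': 142.67, 'r': 50.37, 'y': -73.96, 'ftan': 6.92, 'frad': -9.21, 'fy': 3.24, 'grip': 30.04}
```

```bash
python3 -m handwheel '[[0,0,0,0],[0,0,0,0],[0,0,0,0],[0,0,0,0]]'; python3 m.py; python3 -c "
from h import *
o=robot.get_obs();print(o['joint_velocities'].round(3),o['q'].round(3),o['moment'].round(2))"; cat log.txt|tail -2 >/dev/null
```

```text
time: 8.93
position: [0.5205, -0.1048, 0.109]
tool_rot: [0.76, 0.65, 0.004, 0.005]
ft_force: [0.2, 3.7, 12.8]
grip_width: 0.0171
grip_force: 30.0
{'time': 8.93, 'th': 142.57, 'r': 50.38, 'y': -74.0, 'ftan': 7.48, 'frad': -10.36, 'fy': 3.68, 'grip': 30.04}
[ 0.     0.    -0.    -0.001  0.    -0.003] [-0.411  0.58   1.786  0.004  0.763 -0.258] [ 0.45 -0.09 -0.1 ]
```

```bash
python3 -m handwheel '[[0,-0.013,0.006,0],[0,-0.026,0.011,0],[0,-0.04,0.014,0],[0,-0.054,0.016,0],[0,-0.068,0.018,0],[0,-0.083,0.019,0],[0,-0.083,0.019,0],[0,-0.083,0.019,0],[0,-0.083,0.019,0]]'|grep ft; python3 m.py
python3 -m handwheel '[[0,-0.015,-0.001,0],[0,-0.029,-0.003,0],[0,-0.043,-0.006,0],[0,-0.057,-0.01,0],[0,-0.07,-0.016,0],[0,-0.083,-0.023,0],[0,-0.083,-0.023,0],[0,-0.083,-0.023,0],[0,-0.083,-0.023,0]]'|grep ft; python3 m.py
```

```text
ft_force: [12.4, 2.1, -8.5]
{'time': 9.68, 'th': 166.36, 'r': 48.49, 'y': -75.32, 'ftan': 9.56, 'frad': 11.03, 'fy': 4.06, 'grip': 30.08}
ft_force: [1.4, -4.9, -20.3]
{'time': 10.43, 'th': 208.48, 'r': 48.78, 'y': -74.96, 'ftan': 11.56, 'frad': 16.83, 'fy': -4.61, 'grip': 29.89}
```

```bash
python3 -m handwheel '[[0,-0.013,-0.003,0],[0,-0.024,-0.01,0],[0,-0.035,-0.019,0],[0,-0.045,-0.03,0],[0,-0.054,-0.041,0],[0,-0.061,-0.054,0],[0,-0.061,-0.054,0],[0,-0.061,-0.054,0],[0,-0.061,-0.054,0]]'|grep ft; python3 m.py
python3 -m handwheel '[[0,-0.007,-0.013,0],[0,-0.013,-0.026,0],[0,-0.017,-0.04,0],[0,-0.02,-0.054,0],[0,-0.022,-0.068,0],[0,-0.023,-0.083,0],[0,-0.023,-0.083,0],[0,-0.023,-0.083,0],[0,-0.023,-0.083,0]]'|grep ft; python3 m.py
```

```text
ft_force: [-0.3, -1.7, -12.9]
{'time': 11.18, 'th': 239.27, 'r': 50.85, 'y': -74.18, 'ftan': 11.05, 'frad': 6.58, 'fy': -1.72, 'grip': 29.91}
ft_force: [-5.2, -1.3, -7.3]
{'time': 11.93, 'th': 269.05, 'r': 51.49, 'y': -73.99, 'ftan': 7.23, 'frad': 5.07, 'fy': -2.12, 'grip': 29.92}
```

```bash
python3 -m handwheel '[[0,0,-0.015,0],[0,0.001,-0.029,0],[0,0.003,-0.043,0],[0,0.007,-0.057,0],[0,0.013,-0.07,0],[0,0.02,-0.083,0],[0,0.02,-0.083,0],[0,0.02,-0.083,0],[0,0.02,-0.083,0]]'|grep ft; python3 m.py
python3 -m handwheel '[[0,0.007,-0.013,0],[0,0.016,-0.024,0],[0,0.026,-0.035,0],[0,0.037,-0.045,0],[0,0.048,-0.054,0],[0,0.061,-0.061,0],[0,0.061,-0.061,0],[0,0.061,-0.061,0],[0,0.061,-0.061,0]]'|grep ft; python3 m.py
```

```text
ft_force: [-7.3, -0.1, -1.5]
{'time': 12.68, 'th': 299.14, 'r': 51.24, 'y': -74.09, 'ftan': 4.79, 'frad': 5.59, 'fy': -1.25, 'grip': 29.95}
ft_force: [-3.7, 0.6, 6.8]
{'time': 13.43, 'th': 331.53, 'r': 50.05, 'y': -74.54, 'ftan': 0.04, 'frad': 7.8, 'fy': 0.03, 'grip': 29.97}
```

```bash
python3 -m handwheel '[[0,0.013,-0.007,0],[0,0.026,-0.013,0],[0,0.04,-0.017,0],[0,0.054,-0.02,0],[0,0.068,-0.022,0],[0,0.083,-0.023,0],[0,0.083,-0.023,0],[0,0.083,-0.023,0],[0,0.083,-0.023,0]]'|grep ft; python3 m.py
python3 -m handwheel '[[0,0.015,0.001,0],[0,0.029,0.003,0],[0,0.043,0.006,0],[0,0.057,0.01,0],[0,0.07,0.016,0],[0,0.083,0.022,0],[0,0.083,0.022,0],[0,0.083,0.022,0],[0,0.083,0.022,0]]'|grep ft; python3 m.py
python3 - <<'E'
from h import *
import json
from scipy.optimize import least_squares
L=[json.loads(l) for l in open("log.txt")]
th=np.radians([l["th"] for l in L]);T=np.array([l["ftan"] for l in L])*.05
lead=lambda t:t/1.2
rot=th-T/1.2
# T = f + A sin(rot-c): max where heavy side rises level; heavy angle=rot+alpha; rising (clockwise pos) is at heavy=270deg
s=least_squares(lambda p:p[0]+p[1]*np.cos(rot-p[2])-T,[.33,.23,3.7]);print(s.x,np.degrees(s.x[2]),np.round(s.fun,3))
f,A,c=s.x
# heavy down 90deg before rising level
rt=np.degrees(c)-90;print("rotor target",rt%360,"handle",(rt+np.degrees(f/1.2))%360, "heavy from stripe",(180-rt)%360)
s2=least_squares(lambda p:.33+p[0]*np.cos(rot-p[1])-T,[.23,3.7],loss='soft_l1',f_scale=.05);print(s2.x,np.degrees(s2.x[1]))
for n in("side","wrist"):
    k=vision.camera(n);save(k,n+"2.png")
    f=k["frame"][130:280,240:390] if n=="side" else k["frame"]
    im=cv2.resize(f,(480,480) if n=="side" else None,fx=.5,fy=.5) if n=="side" else cv2.resize(f,(320,200))
    if n=="side": A0=im
    else: A0=np.hstack([A0,cv2.copyMakeBorder(im,0,280,0,0,cv2.BORDER_CONSTANT)])
cv2.imwrite("pics/v2.png",A0[:,:,::-1])
E
```

```text
ft_force: [0.3, -0.6, 5.8]
{'time': 14.18, 'th': 1.24, 'r': 49.46, 'y': -74.58, 'ftan': -0.24, 'frad': 5.8, 'fy': -0.6, 'grip': 29.93}
ft_force: [0.5, -4.0, 3.2]
{'time': 14.93, 'th': 30.32, 'r': 49.0, 'y': -74.44, 'ftan': 0.66, 'frad': 3.29, 'fy': -3.87, 'grip': 29.92}
[0.27108862 0.27271761 3.29338907] 188.69729407830727 [-0.076 -0.     0.023  0.001  0.051  0.017 -0.015 -0.037 -0.033  0.033
 -0.011  0.052  0.012 -0.018]
rotor target 98.69729407830727 handle 111.64082239299219 heavy from stripe 81.30270592169273
[0.27598767 3.45783887] 198.11957363174037
```

View pics/v2.png

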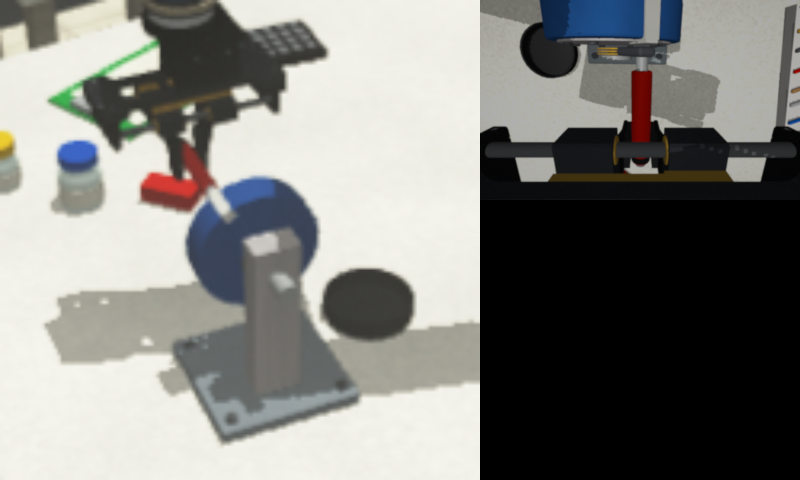

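The side picture shows the stripe almost in line with the handle, at about 30°, so the lead is small there, and the drum has made the full turn. The fit puts heavy-down at a handle angle of about 112–120°. I'll carry on slowly and take more samples.

```bash
python3 -m handwheel '[[0,0.013,0.007,0],[0,0.024,0.016,0],[0,0.035,0.026,0],[0,0.045,0.037,0],[0,0.054,0.048,0],[0,0.061,0.061,0],[0,0.061,0.061,0],[0,0.061,0.061,0],[0,0.061,0.061,0]]'|grep ft; python3 m.py
python3 -m handwheel '[[0,0.006,0.013,0],[0,0.011,0.026,0],[0,0.014,0.04,0],[0,0.016,0.054,0],[0,0.017,0.068,0],[0,0.018,0.083,0],[0,0.018,0.083,0],[0,0.018,0.083,0],[0,0.018,0.083,0]]'|grep ft; python3 m.py
python3 -m handwheel '[[0,-0.001,0.015,0],[0,-0.003,0.029,0],[0,-0.006,0.043,0],[0,-0.01,0.057,0],[0,-0.016,0.07,0],[0,-0.016,0.07,0],[0,-0.016,0.07,0],[0,-0.016,0.07,0]]'|grep ft; python3 m.py
python3 - <<'E'
from h import *
k=vision.camera("side");save(k,"s3.png")
cv2.imwrite("pics/v3.png",cv2.resize(k["frame"][155:275,265:385],(600,600),interpolation=cv2.INTER_CUBIC)[:,:,::-1])
# predicted pixel of the rim stripe for rotor angles (rim at y=12..48)
def px(p):
    q=np.linalg.inv(k["cam_to_world"])@np.r_[p,1];u=k["K"]@q[:3];u=u[:2]/u[2];return ((u-[265,155])*5).round().tolist()
C=AX-EX*.0007-[0,0,.0006]
for a in (60,70,80,90,100,110,120):
    r=np.radians(a);n=EX*np.sin(r)*.065+np.array([0,0,np.cos(r)*.065]);print(a,px(C+n+EY*.048),px(C+n+EY*.012))
E
```

```text
ft_force: [-0.3, -5.4, 2.3]
{'time': 15.78, 'th': 61.35, 'r': 48.56, 'y': -74.36, 'ftan': 1.8, 'frad': 1.59, 'fy': -5.43, 'grip': 29.92}
ft_force: [-0.6, -5.3, 4.1]
{'time': 16.53, 'th': 91.54, 'r': 48.37, 'y': -74.38, 'ftan': 4.11, 'frad': 0.15, 'fy': -5.31, 'grip': 29.93}
ft_force: [-1.6, -4.3, 7.0]
{'time': 17.2, 'th': 116.63, 'r': 48.83, 'y': -74.16, 'ftan': 5.85, 'frad': -3.96, 'fy': -4.52, 'grip': 29.94}
60 [190.0, 245.0] [169.0, 213.0]
70 [183.0, 260.0] [162.0, 228.0]
80 [179.0, 275.0] [159.0, 243.0]
90 [179.0, 290.0] [158.0, 258.0]
100 [181.0, 304.0] [160.0, 272.0]
110 [186.0, 317.0] [165.0, 284.0]
120 [194.0, 328.0] [173.0, 295.0]
```

View pics/v3.png

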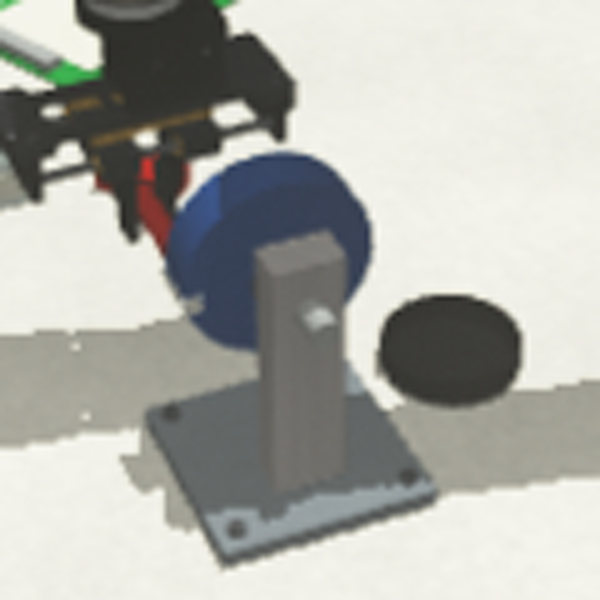

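The stripe mark on the drum's near face is at crop (190,302), which gives a rotor angle of about 102°. With the handle at 117° the lead is about 0.26 rad, close to the 0.275 expected at heavy-down. I'll refit with all the samples.

```bash
python3 - <<'E'
from h import *
import json
from scipy.optimize import least_squares
L=[json.loads(l) for l in open("log.txt")]
th=np.radians([l["th"] for l in L]);T=np.array([l["ftan"] for l in L])*.05;rot=th-T/1.2
for nm,g,x0 in(("free",lambda p:p[0]+p[1]*np.cos(rot-p[2])-T,[.33,.23,3.4]),("f=.33",lambda p:.33+p[1]*np.cos(rot-p[2])-T,[.33,.23,3.4]),("nofirst",lambda p:(p[0]+p[1]*np.cos(rot-p[2])-T)[2:],[.33,.23,3.4]),("fxz bias",lambda p:np.r_[p[0]+p[1]*np.cos(rot-p[2])+.05*(p[3]*np.cos(th)+p[4]*np.sin(th))-T,(p[0]-.33)*10,(p[1]-.235)*3,p[3:]*.05],[.33,.23,3.4,0,0])):
    s=least_squares(g,x0,loss="soft_l1",f_scale=.04);print(nm,s.x.round(3),"rotor target",np.degrees(s.x[2]).round(1)-90,s.fun.std().round(3))
E
```

```text
free [0.272 0.276 3.292] rotor target 98.6 0.031
f=.33 [0.33  0.279 3.484] rotor target 109.6 0.048
nofirst [0.269 0.285 3.291] rotor target 98.6 0.025
fxz bias [ 0.326  0.238  3.587 -0.877  0.156] rotor target 115.5 0.048
```

The fits spread from 99° to 115° and the rotor is at about 102°. A small forward nudge of roughly 4° puts it mid-range, well inside the ±23° tolerance.

```bash
python3 -m handwheel '[[0,-0.003,0.005,0],[0,-0.006,0.01,0],[0,-0.006,0.01,0],[0,-0.006,0.01,0],[0,-0.006,0.01,0],[0,-0.006,0.01,0],[0,-0.006,0.01,0],[0,-0.006,0.01,0]]'|grep -E "ft|time"; python3 m.py
python3 - <<'E'
from h import *
k=vision.camera("side")
cv2.imwrite("pics/v4.png",cv2.resize(k["frame"][155:275,265:385],(600,600),interpolation=cv2.INTER_CUBIC)[:,:,::-1])
E
```

```text
time: 17.92
ft_force: [0.1, -4.4, 7.7]
{'time': 17.92, 'th': 120.09, 'r': 48.95, 'y': -74.14, 'ftan': 7.03, 'frad': -3.16, 'fy': -4.33, 'grip': 29.94}
```

View pics/v4.png

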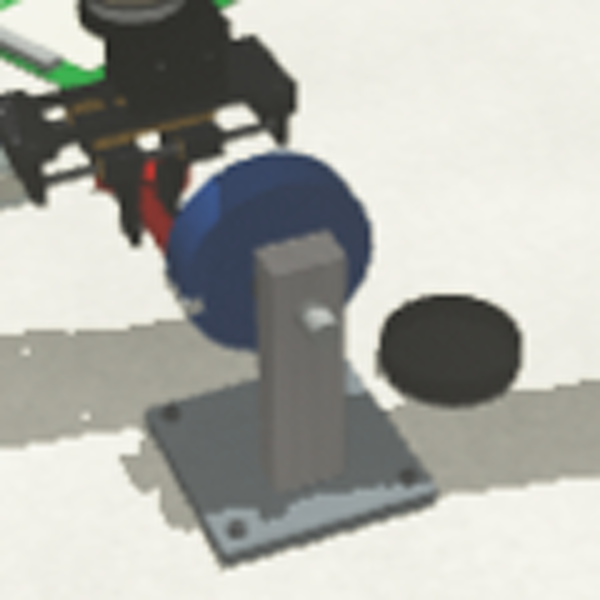

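The stripe is now at crop (188,306), a rotor angle of about 104°. The torque is 0.35 N m, matching the seal's drag alone, so the heavy side is down. The grip is 30 N. Handing in.

```bash
python3 -c "
from h import *
print(job.hand_in())"
```

```text
the job is handed in; nothing more can be done
None
```

I turned the drum a full turn and on to its heavy-side-down position, estimated to about ±11° (23° allowed), and handed the job in at about 18 s with the handle gripped at 30 N and the drum held; the hand-in gave no verdict.

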